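Fit the pull handle and hold the spring jaw open at the width stop

ROBOT

A 7-joint arm with a two-finger parallel gripper is mounted at the origin on a cart in front of the work surface, level with it; the furniture and walls round the work are solid. World frame = base frame: x ahead of the robot, y to its left, z up, the work surface at z = 0. Lengths are in m, angles in degrees, forces in N, time in s.
With the tool pointing down it reaches from about 0.425 to 0.875 m from the base axis. Payload 4.7 kg.
Tool frame: the origin (TCP) lies midway between the tips of the shut fingers; the grasp point (between the pads) lies env.grip_point_offset behind it (env.grip_point_offset is the distance from the TCP to the grasp point, in m); x points along the fingers, y is the direction in which the jaws open and shut, and the axes are right-handed (so a half turn about x gives the same grasp; the last joint's range is limited). The gripper opens to 87 mm and grips with 3 to 60 N. Pads are 19 mm wide; open, the fingers measure 117 mm over their backs; the gripper's body (75 mm by 190 mm) begins 51 mm behind the grasp point.
Start: joints at [-66.343, 18.392, -4.016, 83.108, 1.295, 78.541, -3.26], TCP at [0.252, 0.599, 0.223] pointing down, gripper open.
Joint ranges: [-163.93, 163.93], [-17.29, 119.83], [-79.2, 71.16], [3.27, 140.29], [-89.18, 269.18], [5.43, 117.66], [-154.24, 154.24]. Speed limits (degrees/s): [147.25, 147.25, 180, 180, 180, 180, 180].

INTERFACE

Orientations are given as [roll, pitch, yaw] about the fixed x, y, z axes, in that order (R = Rz(yaw) Ry(pitch) Rx(roll)).
In Python, from cell import readout, read_camera, camera_params, sign_off, spot_in, pinpoint, env gives the robot as it stands.
- The arm moves only by the shell command python3 -m pendant 'ROWS' [OPENING] [FORCE]. ROWS is a JSON object of lists of equal length, an entry for each row: "xyz": the shift along the world's x, y, z in m, a list of three; "turn": the turn about the world's z in rad. A call has 1 to 10 rows; each row shifts and turns the pose as measured when the row begins; what a row does not reach is not made up. A row lasts 1/8 s, in which the tool goes at most 62.5 mm and 10.7 degrees, less where a joint would pass 70% of its speed; a pose out of reach is approached as far as the arm can. A call is refused whole if a number of a shift passes 0.0625 or a number of a turn 0.188, either way. A call with a gripper value outside its range is refused whole. OPENING is the opening, from 0 (shut) to 1 (fully open), set as the call begins (- or left out, the last holds). The fingers move at their own pace and stop on an object; FORCE is the grip in N (left out, the last holds). Time passes only in rows, so rows that do not move let the fingers close. It gives the time, the measured TCP pose, the force and the opening at its end, in the units of the state.
- readout.get_obs(): the state, without advancing time (a new reading comes with each control period).
- read_camera(name): name is "side" or "top" or "wrist"; returns the picture (384x512x3 uint8, red, green, blue); there is no depth.
- camera_params(name): a dict with "fx", "fy", "cx", "cy" (pixels), "rvec" (rotation vector, rad) and "tvec" (3), from world to camera coordinates, as OpenCV has them; the wrist camera has in their place "hand_eye" (4x4, takes a point from camera to tool coordinates, whose origin is the TCP and whose axes are the tool frame's). Camera axes: x right, y down, z forward; pixel columns grow to the right and rows downward; lengths in m; the calibration is good to about 2 mm. A picture is of the moment at which its call begins: read the wrist's pose just before it. camera_params takes no time and is no camera call.
- sign_off(): hands the job in, once; it reports no verdict.
Trained networks look in the newest picture that a camera, given by its name, has taken for a name from the list of things; names that differ only in an ending like _2 or _b are one class to them, and where a whole thing is asked for, a point or a joint stands for the part that bears it (a point fixed in the world has none). Each returns a list of dicts, best first, with "score" (0 to 1); they miss things now and then, are a little off and sometimes report something else, mostly with a low value. They report only what shows in the picture. A call takes as long as a camera call.
- spot_in(camera, name): "at" ([x, y, z] in m, in the coordinates of the camera as it stood for that picture, good to about 4 mm: the middle of the surface that is visible of it).
- pinpoint(camera, name): "at" ([x, y, z] in m, in the coordinates of the camera as it stood for that picture, good to about 4 mm: a listed point, or the origin of a listed thing).
The state is a dict: "time_s": time; "qpos": joint angles; "joint_velocities": joint speeds; "effort": joint torques, N m; "tool_pos": TCP position; "tool_rot": TCP orientation; "force": force on the tool from outside, world axes, zero at the start; "wrist_torque": the same for the moment, N m; "grip_width": finger opening in m.
Only numpy, scipy, OpenCV 4.12 (cv2) and the standard library are available. Lean on these libraries where they do the work, as an engineer would, in place of code of your own. Each camera call takes 0.05 s, during which the arm holds its last target.

TASK

Fit the loose wooden T-handle onto the square shaft of the gluing jig's slide, pushed fully home, then pull the sprung slide out with it until the brass index tongue on the slide is level with the pointer of the steel width stop on the runner, and keep it there so that a block can be laid between the jaws. Finish while still gripping the handle and holding the slide at the mark; do not let go. Leave the other things on the bench where they are.

Things in the scene. Friction and masses are not known exactly. Their poses are not given: they have to be found in the camera images.
- handle_bar (a point): centre of the grip bar of the loose dark-wood T-handle (60 to 120 g), 43 mm above its underside. The bar is 22 mm wide (point x), 84 mm long (point y), 26 mm high, on top of a square hub 38 x 38 mm and 30 mm high. It stands upright (point z up) on the bench, left or right of the jig, at any yaw
- handle_foot (a point): centre of the hub's underside, 43 mm below handle_bar, same axes. Here opens the square bore: 18 x 18 mm, 30 mm deep, mouth chamfered 3 mm, sides parallel to point x and y
- shaft_foot (a point): foot of the square steel shaft on the slide, 32 mm above the bench, where the hub's underside comes to rest. Shaft 15 x 15 mm, 24 mm tall along point z, sides parallel to point x and y: the handle fits in four ways, a quarter turn apart. The slide (68 mm wide) is pulled toward point -x; its jaw, 22 mm higher than the foot, begins 40 mm from the shaft axis on the +x side
- slide (a joint): how far the slide is pulled out (m): 0 = jaws shut, stop at 0.078, grows toward the jig's -x. A spring pulls it back with 5 N at 0, rising by 1.3 N per cm
- slide_index (a point): tip of the 2 mm thick brass index tongue on the slide's left edge (point axes as the jig's: x from the pull end to the fixed jaw)
- mark (a point): tip of the pointer, 2 mm thick, of the dark steel width stop that is clipped over the jig's left runner; does not move in a run. Axes as the jig's. The slide is at the mark when slide_index and mark have the same x in these axes
- jig: gluing jig screwed to the bench, wood and plywood, 300 mm (x) by 116 mm (y), no higher than 54 mm; origin at its underside below the jaw gap, x from the pull end (toward the robot) to the fixed jaw and its spring tubes
- sand_block: bystander: loose brown sanding block, 39 x 72 x 27 mm, origin at its underside
- work_block: bystander: loose small wood block, 30 x 62 x 22 mm, left of the jig's far end, origin at its underside
- finger_plane: bystander: loose small wooden finger plane, 27 x 60 x 36 mm, origin at its underside
- small_bottle: bystander: small plastic bottle, 38 x 38 x 97 mm, behind right, origin at its underside

How it is judged (in metres and radians):
On the way, in this order (a step that is already met when the one before it is completed fails the run):
1. the handle sits fully home on the square shaft (distance between handle_foot and shaft_foot below 0.006 m), for 0.2 s.
2. the slide is pulled out to the mark with the handle (x of slide_index in the frame of mark between -0.005 and 0.005 m and distance between handle_foot and shaft_foot below 0.008 m), for 0.2 s.
At the end, for the whole second after the job is handed in: the slide's index is within 5 mm of the mark and still (under 10 mm/s); the handle is home on the shaft (within 8 mm of the foot) and carries the spring's pull (over 3 N); the fingers grip the handle (over 2 N) and the robot does not touch the slide itself (all of step 2 and contact force between the fingers and handle above 2 N and contact force between handle and slide above 3 N and contact force between each of the arm, the fingers and slide below 1 N and velocity of joint slide between -0.01 and 0.01 m/s); the arm keeps its last pose, push and grip.
It fails at once if a bystander is moved more than 3 cm (distance of any of sand_block, work_block, finger_plane, small_bottle from where it was at the start of the episode above 0.03 m).
It also fails if it takes over 42 s, if anything falls off the work surface, if the arm or the gripper's body presses on something with over 40 N, if the wrist force passes 120 N, or if a joint passes its speed limit or range.

## Working session

There is one attempt and no reset: what is moved stays moved. The work goes in short steps, Python scripts to look and compute and a shell command to move; the robot and the scene stay as the last step left them, time stands still between calls to the robot, and variables do not carry over. Pictures are saved under pics/ and viewed, and the job is handed in when it is done.

```bash
ls; mkdir -p pics; cat > h.py <<'E'
import numpy as np, cv2
from scipy.spatial.transform import Rotation as R
from cell import readout, read_camera, camera_params, sign_off, spot_in, pinpoint, env
def c2w(cam,p,obs=None):
    P=camera_params(cam); p=np.array(p)
    if cam=='wrist':
        T=np.array(P['hand_eye']); q=T[:3,:3]@p+T[:3,3]
        return R.from_euler('xyz',obs['tool_rot'],degrees=True).apply(q)+obs['tool_pos']
    Rm=cv2.Rodrigues(np.array(P['rvec'],float))[0]
    return Rm.T@(p-np.array(P['tvec']).ravel())
def w2p(cam,X,obs=None):
    P=camera_params(cam);X=np.array(X,float)
    if cam=='wrist':
        T=np.array(P['hand_eye']); q=R.from_euler('xyz',obs['tool_rot'],degrees=True).inv().apply(X-obs['tool_pos'])
        c=T[:3,:3].T@(q-T[:3,3])
    else:
        c=cv2.Rodrigues(np.array(P['rvec'],float))[0]@X+np.array(P['tvec']).ravel()
    return np.array([P['fx']*c[0]/c[2]+P['cx'],P['fy']*c[1]/c[2]+P['cy']])
def ray(cam,uv,z,obs=None):
    P=camera_params(cam)
    d=np.array([(uv[0]-P['cx'])/P['fx'],(uv[1]-P['cy'])/P['fy'],1])
    o=c2w(cam,[0,0,0],obs);e=c2w(cam,d,obs)-o
    return o+e*(z-o[2])/e[2]
def save(cam,name,roi=None,s=1):
    im=read_camera(cam)
    b=im[:,:,::-1]
    if roi: x0,y0,x1,y1=roi;b=b[y0:y1,x0:x1]
    if s!=1:b=cv2.resize(b,None,fx=s,fy=s,interpolation=cv2.INTER_CUBIC)
    cv2.imwrite('pics/'+name,b); return im
E
python3 - <<'E'
from h import *
print(readout.get_obs(), env.grip_point_offset)
for c in ['top','side','wrist']:
    o=readout.get_obs(); save(c,c+'0.png')
    for n in ['handle_bar','handle_foot','shaft_foot','slide_index','mark','jig']:
        print(c,n,[(round(d['score'],2),c2w(c,d['at'],o).round(4)) for d in pinpoint(c,n)][:2])
E
```

```text
pics
{'time_s': 0.0, 'qpos': array([-66.342703  ,  18.43990768,  -4.01459227,  83.17503491,
         1.29443111,  78.54063831,  -3.25985038]), 'joint_velocities': array([ 0.00746877,  0.01668723, -0.04981832, -0.01324943,  0.07296011,
        0.02733244,  0.0660453 ]), 'effort': array([ 8.25380466e-04, -4.91289139e+01, -4.03392361e-01, -3.12528312e+01,
       -6.38298341e-02,  4.39305918e-02,  1.84798878e-04]), 'tool_pos': array([0.25223965, 0.59845954, 0.22145061]), 'tool_rot': array([ -87.15236673,   89.88949036, -110.00076632]), 'force': array([-0.14587716, -0.58589979,  0.75663529]), 'wrist_torque': array([-0.02418211,  0.00975063, -0.03285288]), 'grip_width': 0.08734731492672106} 0.0187
top handle_bar []
top handle_foot [(0.92, array([0.4807, 0.3271, 0.0023]))]
top shaft_foot [(0.71, array([0.6174, 0.0645, 0.0317])), (0.62, array([ 0.6645,  0.0478, -0.0038]))]
top slide_index [(0.88, array([0.6692, 0.0959, 0.038 ]))]
top mark [(0.41, array([0.6332, 0.1076, 0.0376])), (0.27, array([0.6175, 0.0616, 0.0301]))]
top jig [(0.61, array([0.6651, 0.0477, 0.0007]))]
side handle_bar [(0.55, array([0.4811, 0.3251, 0.0421]))]
side handle_foot [(0.74, array([0.4823, 0.3255, 0.0021]))]
side shaft_foot [(0.84, array([0.6174, 0.0641, 0.0304]))]
side slide_index [(0.61, array([0.6726, 0.0972, 0.0344]))]
side mark [(0.35, array([0.6169, 0.0666, 0.0321]))]
side jig [(0.72, array([ 6.596e-01,  4.930e-02, -5.000e-04]))]
wrist handle_bar []
wrist handle_foot []
wrist shaft_foot []
wrist slide_index []
wrist mark []
wrist jig []
```

View pics/top0.png

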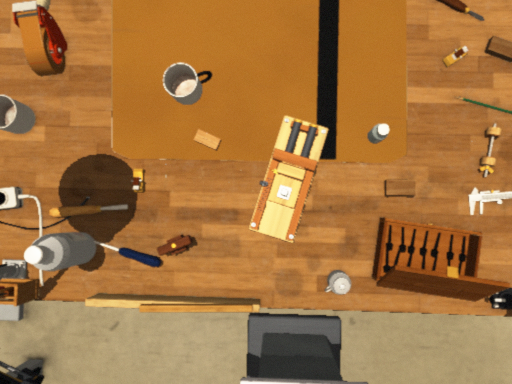

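View pics/side0.png

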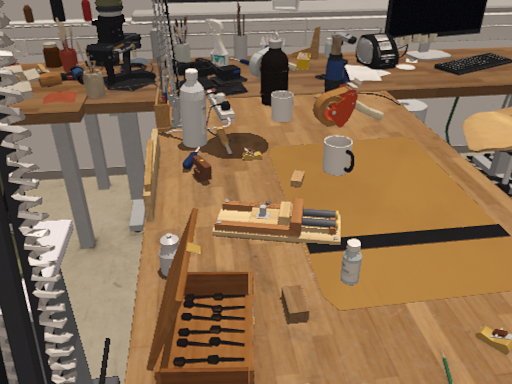

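View pics/wrist0.png

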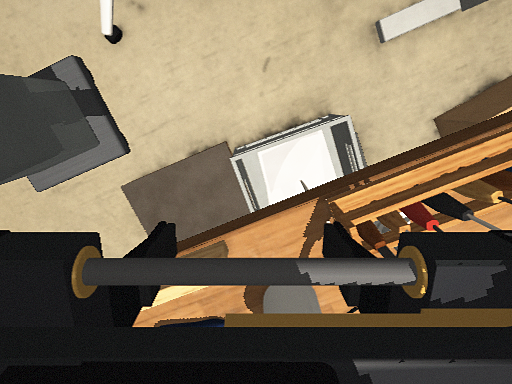

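```bash
python3 - <<'E'
from h import *
a=save('top','top1.png',(110,100,350,280),3.3)
b=save('side','side1.png',(150,110,370,260),3.6)
for n,X in dict(handle=[.481,.326,0],shaft=[.6174,.0643,.032],idx=[.671,.0965,.036],tcp=[.252,.598,.221],base=[0,0,0],jig=[.662,.0485,0]).items():
    print(n,w2p('top',X),w2p('side',X))
for c in ['top','side']:
    for n in ['finger_plane','sand_block','work_block','small_bottle']:
        print(c,n,[(round(d['score'],2),c2w(c,d['at']).round(4)) for d in pinpoint(c,n)][:2])
E
```

```text
handle [178.58697437 243.39509493] [202.46556906 177.47210654]
shaft [284.02040962 191.60360105] [262.48605061 214.01480242]
idx [271.44295521 169.30164158] [281.98167337 203.96150002]
tcp [ 18.04967283 360.31154569] [120.15174679  77.24181395]
base [303.5541496  444.40120275] [-14.78306908 263.94067434]
jig [290.50841964 174.66054718] [281.52082123 227.18658224]
top finger_plane [(0.58, array([0.6406, 0.4314, 0.0041]))]
top sand_block [(0.71, array([ 0.6367, -0.2188, -0.0019])), (0.28, array([0.7466, 0.2588, 0.0029]))]
top work_block [(0.66, array([7.464e-01, 2.608e-01, 4.000e-04]))]
top small_bottle [(0.73, array([ 0.7628, -0.1559,  0.004 ]))]
side finger_plane [(0.56, array([6.366e-01, 4.296e-01, 1.000e-04]))]
side sand_block [(0.67, array([ 6.389e-01, -2.191e-01,  3.000e-04]))]
side work_block [(0.6, array([0.7438, 0.2601, 0.0052]))]
side small_bottle [(0.94, array([ 0.766 , -0.1594,  0.0024]))]
```

View pics/top1.png

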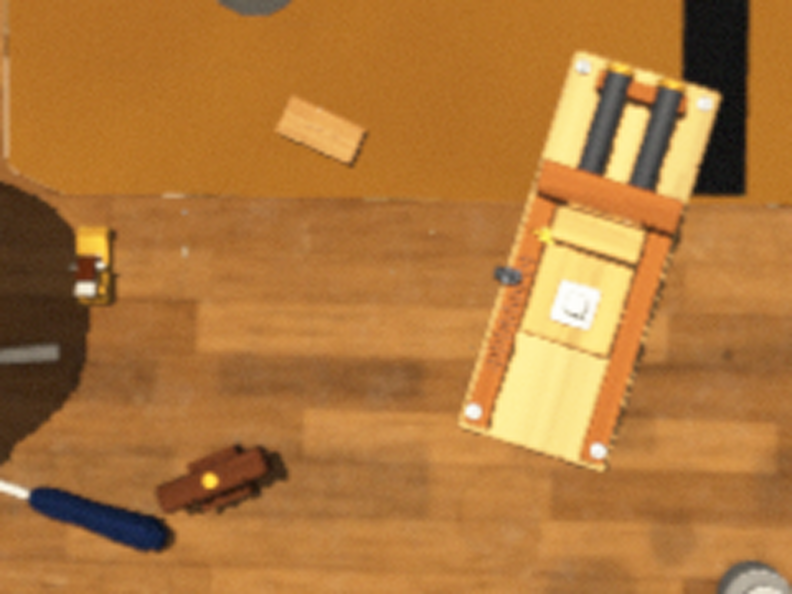

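View pics/side1.png

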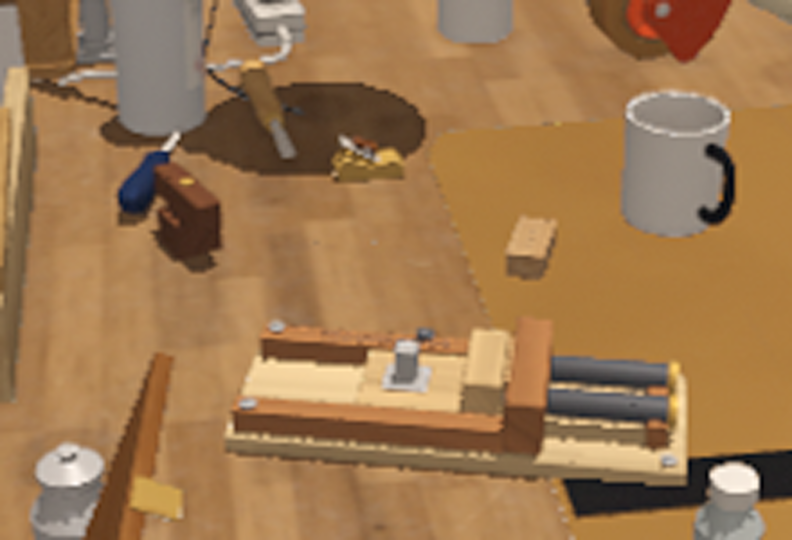

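```bash
python3 - <<'E'
from h import *
o=readout.get_obs()
M=R.from_euler('xyz',o['tool_rot'],degrees=True).as_matrix();print(M.round(3), o['time_s'])
z=lambda u,v:(110+(u+.5)/3.3-.5,100+(v+.5)/3.3-.5)
p=lambda u,v,h:ray('top',z(u,v),h)
yaw=lambda a,b:np.degrees(np.arctan2(b[1]-a[1],b[0]-a[0]))
nl,nr,fl,fr=[p(*q,.014) for q in[(462,425),(605,468),(575,52),(720,95)]]
print(nl,nr,fl,fr,yaw(nl,fl),yaw(nr,fr),yaw(nr,nl)-90,yaw(fr,fl)-90, np.linalg.norm(fl-nl),np.linalg.norm(nl-nr))
print('bar',yaw(p(268,462,.056),p(160,498,.056)),p(210,481,.056))
print('mark',p(517,277,.038),'idx',p(543,234,.038),'shaft',p(575,303,.056))
print('bottle',ray('top',(40,255),.2),ray('top',(75,250),0.1))
E
```

```text
[[ 0.     0.388  0.922]
 [ 0.     0.922 -0.388]
 [-1.     0.     0.   ]] 1.55
[0.52437623 0.14688154 0.014     ] [0.49537425 0.03867552 0.014     ] [0.80933897 0.06921062 0.014     ] [ 0.77888733 -0.04118991  0.014     ] -15.246473612931194 -15.732491183215684 -15.004083164902 -15.420386336986525 0.29535832016701685 0.11202525278548903
bar 110.01726359499389 [0.48011946 0.32667951 0.056     ]
mark [0.63554391 0.10802826 0.038     ] idx [0.66790077 0.08967349 0.038     ] shaft [0.61665403 0.0650298  0.056     ]
bottle [0.46340487 0.57464879 0.2       ] [0.46622664 0.54533505 0.1       ]
```

```bash
python3 -m pendant '{"xyz":[[0.01,-0.05,0],[0.02,-0.05,0],[0.03,-0.05,0],[0.04,-0.04,0],[0.04,-0.03,0],[0.04,-0.03,0],[0.03,-0.02,0],[0.02,-0.01,0]],"turn":[-0.1,-0.1,-0.1,-0.1,-0.1,-0.1,-0.1,-0.1]}' 1 20; python3 - <<'E'
from h import *
o=readout.get_obs();save('wrist','w1.png')
M=R.from_euler('xyz',o['tool_rot'],degrees=True).as_matrix();print(o['tool_pos'],np.degrees(np.arctan2(M[1,1],M[0,1])))
for n in ['handle_bar','handle_foot']:
    print(n,[(round(d['score'],2),c2w('wrist',d['at'],o).round(4)) for d in pinpoint('wrist',n)][:2])
print(w2p('wrist',[.48,.326,.056],o))
E
```

```text
time_s: 2.55
tool_pos: [0.4852, 0.3116, 0.2231]
tool_rot: [134.6, 89.7, 64.7]
force: [0.1, 0.2, 0.2]
grip_width: 0.0869
[0.48524462 0.31162785 0.22308606] 20.05102457736409
handle_bar [(0.98, array([0.4809, 0.3227, 0.0383]))]
handle_foot [(0.67, array([ 0.4825,  0.3228, -0.0026]))]
[248.13074076 161.43561369]
```

View pics/w1.png

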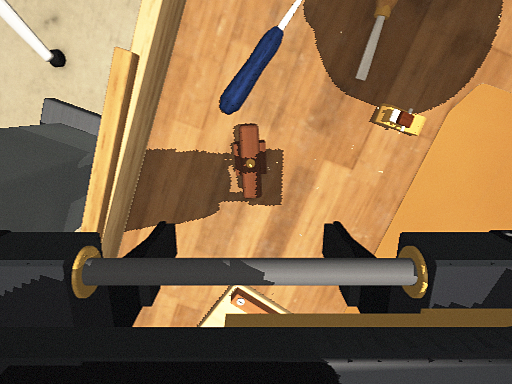

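```bash
python3 - <<'E'
from h import *
o=readout.get_obs();im=save('wrist','w2.png',(200,100,310,220),5)
for q in [(250,162)]: print(ray('wrist',q,.056,o))
a=ray('wrist',(245.5,125),.056,o);b=ray('wrist',(253,198),.056,o);print(a,b,np.degrees(np.arctan2(*(a-b)[[1,0]])),np.linalg.norm(a-b),(a+b)/2)
E
```

```text
[0.4808904 0.3270431 0.056    ]
[0.46231116 0.36305471 0.056     ] [0.49876603 0.28896415 0.056     ] 116.19862836919191 0.08257341644320859 [0.4805386  0.32600943 0.056     ]
```

View pics/w2.png

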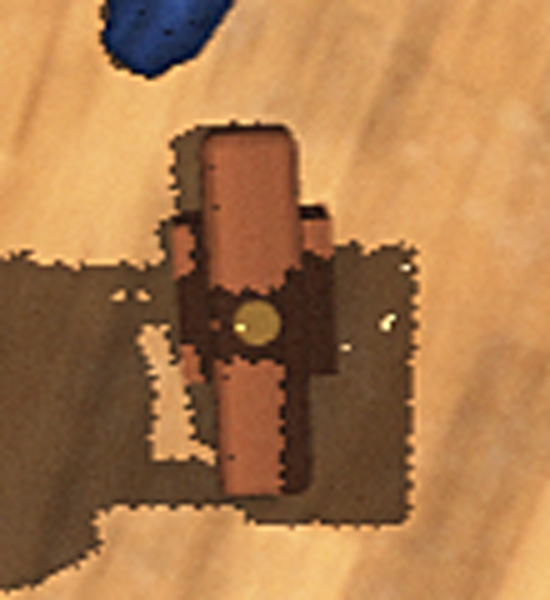

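```bash
python3 - <<'E'
from h import *
o=readout.get_obs()
print(ray('wrist',(251.4,164.2),.056,o))
a=ray('wrist',(249.8,125.1),.056,o);b=ray('wrist',(252.8,198.1),.056,o);print(a,b,np.degrees(np.arctan2(*(a-b)[[1,0]])),np.linalg.norm(a-b),(a+b)/2)
print(o['tool_pos'])
M=R.from_euler('xyz',o['tool_rot'],degrees=True).as_matrix();print(np.degrees(np.arctan2(M[1,1],M[0,1])))
E
```

```text
[0.48182789 0.32647795 0.056     ]
[0.46517869 0.36572448 0.056     ] [0.4972988  0.29004654 0.056     ] 112.99790346270453 0.08221224006997736 [0.48123875 0.32788551 0.056     ]
[0.48296021 0.31371084 0.22265423]
20.523291835741123
```

```bash
python3 -m pendant '{"xyz":[[-0.0015,0.013,-0.05],[0,0,-0.05],[0,0,-0.03],[0,0,0]],"turn":[0.044,0,0,0]}'; python3 - <<'E'
from h import *
o=readout.get_obs();im=save('wrist','w3.png')
M=R.from_euler('xyz',o['tool_rot'],degrees=True).as_matrix();print(o['tool_pos'],np.degrees(np.arctan2(M[1,1],M[0,1])))
print(w2p('wrist',[.4815,.327,.056],o))
E
```

```text
time_s: 3.25
tool_pos: [0.4749, 0.335, 0.0904]
tool_rot: [164.1, 89.4, 98.2]
force: [0.6, 0.1, 0.3]
grip_width: 0.0873
[0.4748641  0.33504432 0.09043815] 24.05076623338717
[252.32237308 231.37562466]
```

View pics/w3.png

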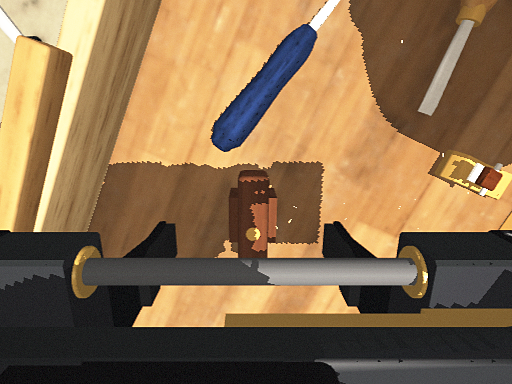

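```bash
python3 -m pendant '{"xyz":[[0.006,-0.007,-0.02],[0,0,-0.018],[0,0,-0.01],[0,0,0]],"turn":[0,0,0,0]}'; python3 - <<'E'
from h import *
o=readout.get_obs();im=save('wrist','w4.png')
M=R.from_euler('xyz',o['tool_rot'],degrees=True).as_matrix();print(o['tool_pos'],np.degrees(np.arctan2(M[1,1],M[0,1])))
print(w2p('wrist',[.4815,.327,.056],o))
E
```

```text
time_s: 3.8
tool_pos: [0.4838, 0.3303, 0.0445]
tool_rot: [138.1, 89.0, 72.3]
force: [0.5, 1.0, 0.2]
grip_width: 0.087
[0.48381279 0.33033416 0.04453208] 24.121506441568695
[242.39410746 251.45463025]
```

View pics/w4.png

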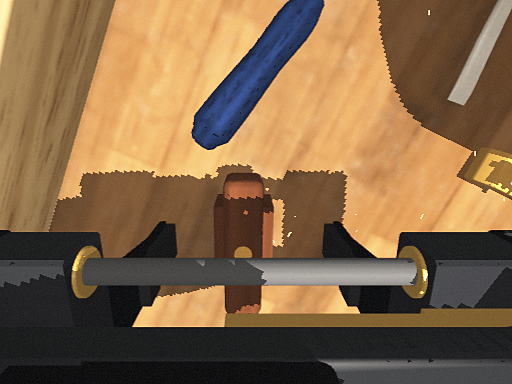

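```bash
python3 -m pendant '{"xyz":[[-0.002,-0.003,-0.01],[0,0,0],[0,0,0]],"turn":[-0.012,0,0]}'; python3 -m pendant '{"xyz":[[0,0,0],[0,0,0],[0,0,0],[0,0,0],[0,0,0],[0,0,0]],"turn":[0,0,0,0,0,0]}' 0 45;
```

```text
time_s: 4.22
tool_pos: [0.4826, 0.328, 0.0354]
tool_rot: [133.9, 88.9, 67.3]
force: [0.3, 0.3, 0.3]
grip_width: 0.087
time_s: 4.97
tool_pos: [0.483, 0.3284, 0.0362]
tool_rot: [132.3, 88.8, 65.7]
force: [-0.7, -0.4, 0.1]
grip_width: 0.0351
```

```bash
python3 -m pendant '{"xyz":[[0,0,0],[0,0,0],[0,0,0]],"turn":[0,0,0]}'; python3 -m pendant '{"xyz":[[0,0,0.04],[0,0,0.05],[0,0,0.04],[0,0,0]],"turn":[0,0,0,0]}'; python3 - <<'E'
from h import *
o=readout.get_obs();im=save('wrist','w5.png')
M=R.from_euler('xyz',o['tool_rot'],degrees=True).as_matrix();print(M.round(3),o['tool_pos'],np.degrees(np.arctan2(M[1,1],M[0,1])))
save('side','s5.png',(150,90,330,225),4)
E
```

```text
time_s: 5.35
tool_pos: [0.4828, 0.3283, 0.0362]
tool_rot: [133.2, 88.8, 66.6]
force: [-0.2, -0.1, 0.8]
grip_width: 0.0215
time_s: 5.85
tool_pos: [0.4815, 0.3272, 0.1682]
tool_rot: [136.6, 89.0, 70.0]
force: [0.2, -0.1, -1.5]
grip_width: 0.0216
[[ 0.006  0.918  0.397]
 [ 0.016  0.397 -0.918]
 [-1.     0.012 -0.013]] [0.48153177 0.32718329 0.16817195] 23.39324086182354
```

View pics/w5.png

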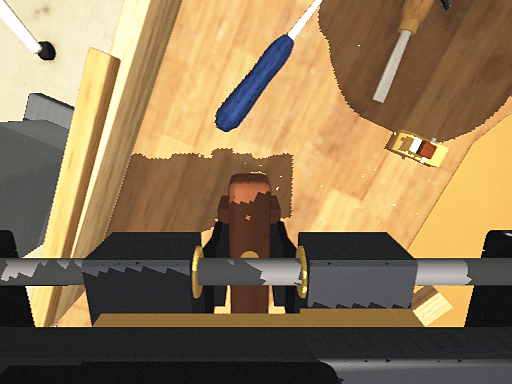

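View pics/s5.png

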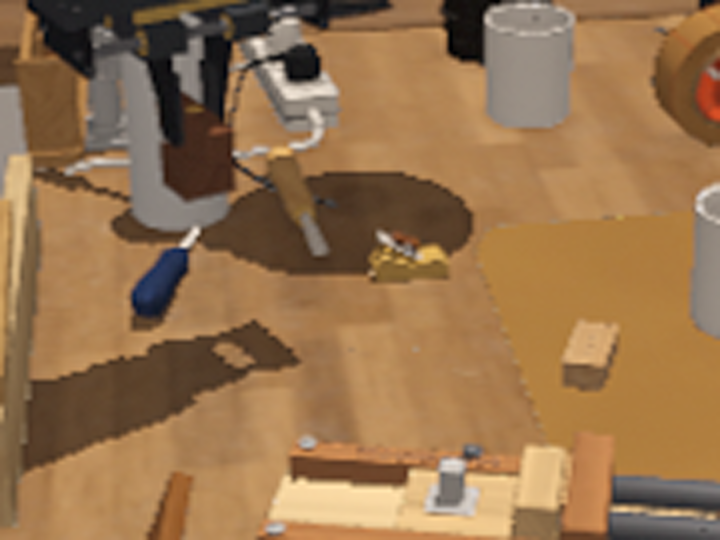

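```bash
python3 -m pendant '{"xyz":[[0.007,-0.02,0],[0.014,-0.044,0],[0.016,-0.05,0],[0.016,-0.05,0],[0.016,-0.05,0],[0.014,-0.044,0],[0.01,-0.035,0],[0.007,-0.02,0],[0,0,0],[0,0,0]],"turn":[-0.085,-0.085,-0.085,-0.085,-0.085,-0.085,-0.085,-0.085,0,0]}'; python3 - <<'E'
from h import *
o=readout.get_obs();im=save('wrist','w6.png')
M=R.from_euler('xyz',o['tool_rot'],degrees=True).as_matrix();print(M.round(3),o['tool_pos'],np.degrees(np.arctan2(M[1,1],M[0,1])))
for n in ['shaft_foot','slide_index','mark','jig','handle_bar','handle_foot']:
    print(n,[(round(d['score'],2),c2w('wrist',d['at'],o).round(4)) for d in pinpoint('wrist',n)][:2])
print(w2p('wrist',[.6172,.0645,.056],o))
E
```

```text
time_s: 7.2
tool_pos: [0.5676, 0.0016, 0.1437]
tool_rot: [-84.8, 88.6, 168.7]
force: [-0.4, 0.3, -1.1]
grip_width: 0.0215
[[-0.024  0.958 -0.284]
 [ 0.005 -0.284 -0.959]
 [-1.    -0.024  0.002]] [0.56759426 0.00160764 0.14365613] -16.521010545594017
shaft_foot [(0.89, array([0.6217, 0.0663, 0.0328]))]
slide_index [(0.76, array([0.6732, 0.0916, 0.036 ]))]
mark [(0.73, array([0.6362, 0.1023, 0.0355]))]
jig [(0.63, array([ 0.6617,  0.045 , -0.0044]))]
handle_bar [(0.64, array([ 0.5663, -0.0036,  0.1461]))]
handle_foot []
[288.41972085 106.53528112]
```

View pics/w6.png

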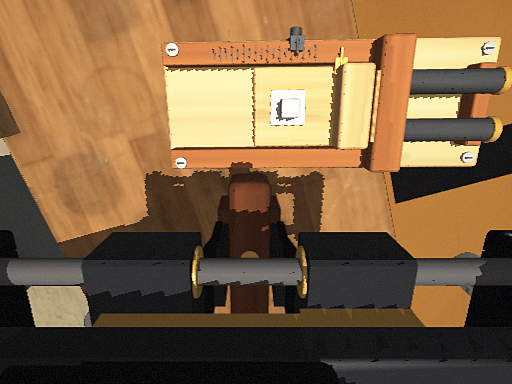

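```bash
python3 - <<'E'
from h import *
im=save('wrist','w7.png',(240,15,400,135),5);o=readout.get_obs();print(o['tool_pos'],o['tool_rot'])
E
```

```text
[0.5686698  0.00088945 0.14516972] [-85.92428341  88.75986065 167.48016662]
```

View pics/w7.png

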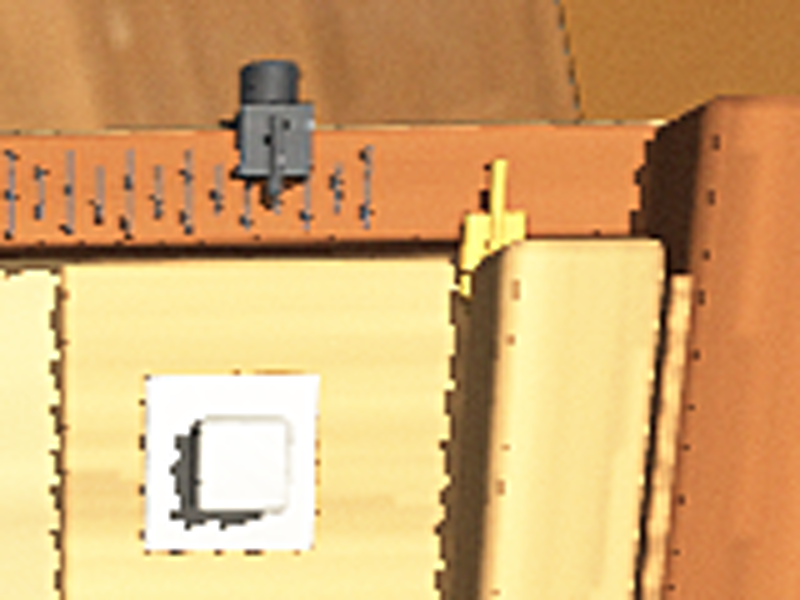

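```bash
python3 - <<'E'
from h import *
o=readout.get_obs()
f=lambda u,v,z:ray('wrist',(240+(u+.5)/5-.5,15+(v+.5)/5-.5),z,o)
print('shaft top',f(243.5,465,.056),'plate',f(232.5,462,.033))
i=f(500,160,.038);m=f(272,206,.038)
yaw=lambda a,b:np.degrees(np.arctan2(b[1]-a[1],b[0]-a[0]))
print('edge yaw plate',yaw(f(146,549,.033),f(319,549,.033)),yaw(f(146,375,.033),f(319,375,.033)),yaw(f(146,549,.033),f(146,375,.033))-90)
# runner long edges full px
r=lambda u,v,z:ray('wrist',(u,v),z,o)
print('runner',yaw(r(165,63.5,.038),r(330,64,.038)), 'base',yaw(r(164,40.5,.014),r(500,38,.014)))
th=np.radians(-15.4);d=i-m
print(i,m,'along x',d[0]*np.cos(th)+d[1]*np.sin(th))
M=R.from_euler('xyz',o['tool_rot'],degrees=True).as_matrix();print(M.round(3),'tooly',np.degrees(np.arctan2(M[1,1],M[0,1])))
zt=o['tool_pos'][2]-.0362+.056
print('button',r(250,255,zt)-o['tool_pos'])
E
```

```text
shaft top [0.6184767  0.06286728 0.056     ] plate [0.61898919 0.06290557 0.033     ]
edge yaw plate -16.4797878809968 -16.606717057247128 -15.502450689336115
runner -16.8568774144341 base -16.3880571845341
[0.67209223 0.09657514 0.038     ] [0.63496264 0.10053591 0.038     ] along x 0.03684827090921596
[[-0.021  0.958 -0.286]
 [ 0.005 -0.286 -0.958]
 [-1.    -0.022  0.002]] tooly -16.596501643134573
button [0.0014532  0.00030552 0.0198    ]
```

```bash
python3 -m pendant '{"xyz":[[0.012,0.015,0.002],[0.018,0.023,0.001],[0.015,0.02,0.001],[0.004,0.004,0],[0,0,0],[0,0,0]],"turn":[0,0,0,0,0,0]}'; python3 - <<'E'
from h import *
o=readout.get_obs();save('wrist','w8.png')
M=R.from_euler('xyz',o['tool_rot'],degrees=True).as_matrix();print(M.round(3),o['tool_pos'],np.degrees(np.arctan2(M[1,1],M[0,1])))
save('side','s8.png',(190,120,350,240),5)
save('top','t8.png',(220,120,350,250),4)
E
```

```text
time_s: 8.35
tool_pos: [0.621, 0.069, 0.1498]
tool_rot: [-92.0, 88.8, 161.6]
force: [-0.0, -1.0, -1.8]
grip_width: 0.0218
[[-0.019  0.959 -0.283]
 [ 0.006 -0.283 -0.959]
 [-1.    -0.02  -0.001]] [0.62101593 0.06895018 0.14984344] -16.44693176265853
```

View pics/w8.png

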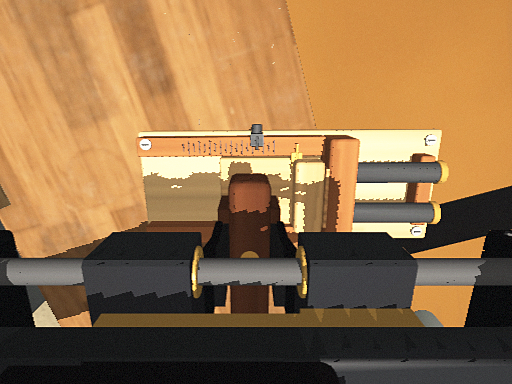

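View pics/s8.png

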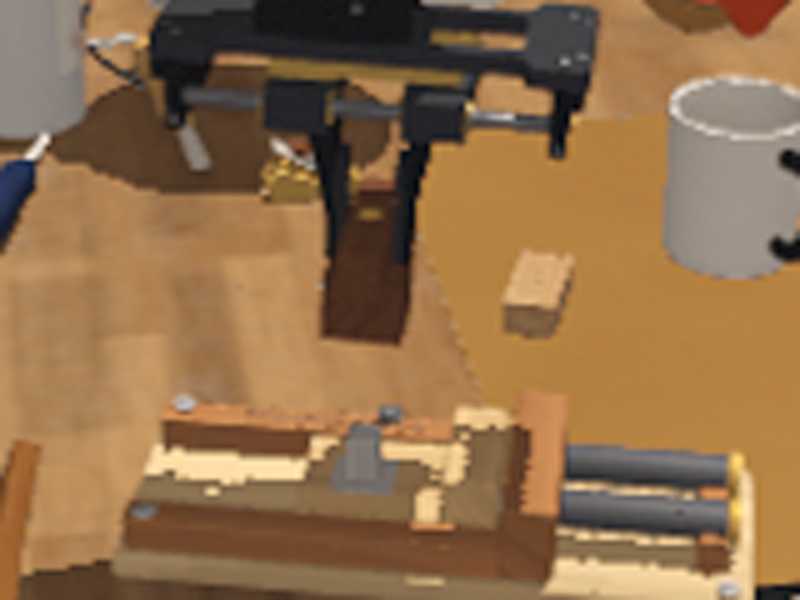

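```bash
python3 -m pendant '{"xyz":[[-0.003,-0.006,-0.015],[0,0,-0.017],[0,0,-0.005],[0,0,0],[0,0,0]],"turn":[0,0,0,0,0]}'; python3 - <<'E'
from h import *
o=readout.get_obs();save('wrist','w9.png')
print(o['tool_pos'])
for n in ['slide_index','mark']:
    print(n,[(round(d['score'],2),c2w('wrist',d['at'],o).round(4)) for d in pinpoint('wrist',n)][:2])
save('side','s9.png',(190,120,350,240),5)
for n in ['handle_foot','shaft_foot']:
    print(n,[(round(d['score'],2),c2w('side',d['at'],o).round(4)) for d in pinpoint('side',n)][:2])
save('top','t9.png',(220,120,350,250),4)
E
```

```text
time_s: 9.12
tool_pos: [0.6166, 0.0608, 0.1095]
tool_rot: [-90.2, 88.7, 163.2]
force: [0.6, -0.9, -0.7]
grip_width: 0.0218
[0.61655675 0.06080492 0.10950443]
slide_index [(0.74, array([0.6713, 0.0934, 0.0339]))]
mark [(0.61, array([0.6367, 0.1084, 0.0313])), (0.31, array([0.6728, 0.095 , 0.0335]))]
handle_foot [(0.88, array([0.6138, 0.0577, 0.0787]))]
shaft_foot [(0.97, array([0.6166, 0.0635, 0.0301]))]
```

View pics/s9.png

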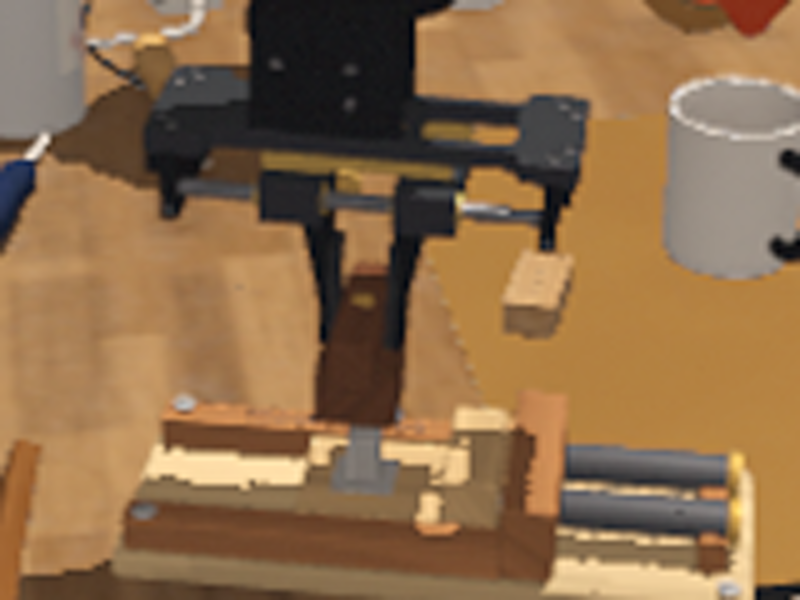

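View pics/w9.png

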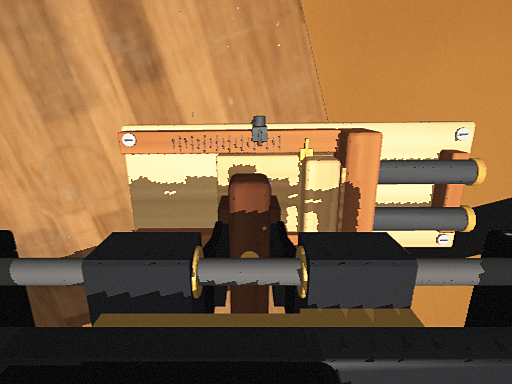

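```bash
python3 - <<'E'
from h import *
o=readout.get_obs();print(o['tool_pos'])
Z=lambda X,:((w2p('side',X)-[190,120])*5+2).round(0)
c=np.radians(-16.4);ux=np.array([np.cos(c),np.sin(c),0]);uy=np.array([-np.sin(c),np.cos(c),0])
M=R.from_euler('xyz',o['tool_rot'],degrees=True).as_matrix()
F=o['tool_pos']+M[:,0]*.0362+M[:,1]*.0011
print('foot',F)
for a,b in[(-1,-1),(1,-1),(-1,1),(1,1)]: print('hub',a,b,Z(F+.019*a*ux+.019*b*uy))
S=np.array([.618,.0635,.056])
for a,b in[(-1,-1),(1,-1),(-1,1),(1,1)]: print('shaft',a,b,Z(S+.0075*a*ux+.0075*b*uy),Z(S-[0,0,.024]+.0075*a*ux+.0075*b*uy))
T=lambda X,:((w2p('top',X)-[220,120])*4+2).round(0)
for b in(-1,1):print('bar top end',T(o['tool_pos']+[.0014,.0003,.0198]+.042*b*uy))
E
```

```text
[0.61662748 0.0607851  0.10977392]
foot [0.6169385  0.06070489 0.07355863]
hub -1 -1 [319. 421.]
hub 1 -1 [400. 427.]
hub -1 1 [331. 379.]
hub 1 1 [410. 385.]
shaft -1 -1 [348. 438.] [348. 480.]
shaft 1 -1 [380. 440.] [379. 483.]
shaft -1 1 [353. 421.] [353. 463.]
shaft 1 1 [384. 424.] [383. 466.]
bar top end [339. 303.]
bar top end [196. 257.]
```

```bash
python3 - <<'E'
import cv2
a=cv2.imread('pics/s9.png');b=cv2.resize(a[330:530,250:470],None,fx=3.4,fy=2.9,interpolation=cv2.INTER_NEAREST);cv2.imwrite('pics/s9z.png',b)
E
```

```text
(no output)
```

View pics/s9z.png

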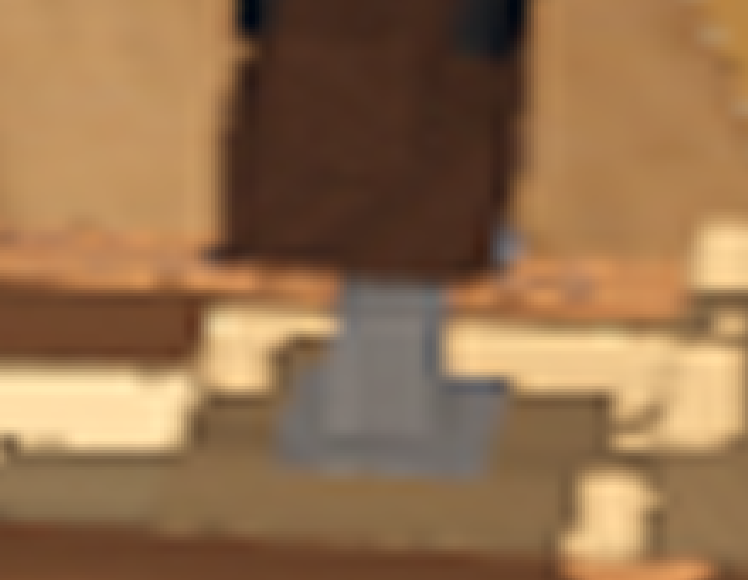

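```bash
python3 -m pendant '{"xyz":[[0.003,0.0035,0],[0,0,0],[0,0,0]],"turn":[0,0,0]}'; python3 -m pendant '{"xyz":[[0,0,-0.008],[0,0,-0.007],[0,0,-0.004],[0,0,0]],"turn":[0,0,0,0]}'
```

```text
time_s: 9.85
tool_pos: [0.6201, 0.0647, 0.11]
tool_rot: [-91.7, 88.8, 161.7]
force: [-0.5, -0.5, -0.9]
grip_width: 0.0218
time_s: 10.35
tool_pos: [0.6195, 0.0646, 0.089]
tool_rot: [-89.8, 88.7, 163.6]
force: [0.1, -0.4, -0.7]
grip_width: 0.0214
```

```bash
python3 -m pendant '{"xyz":[[0,0,-0.004],[0,0,-0.003],[0,0,0]],"turn":[0,0,0]}'; python3 -c "
from h import *
save('side','s10.png',(190,120,350,240),5)"
```

```text
time_s: 10.72
tool_pos: [0.6196, 0.0646, 0.0816]
tool_rot: [-90.1, 88.7, 163.3]
force: [-0.9, 0.1, 0.6]
grip_width: 0.0215
```

View pics/s10.png

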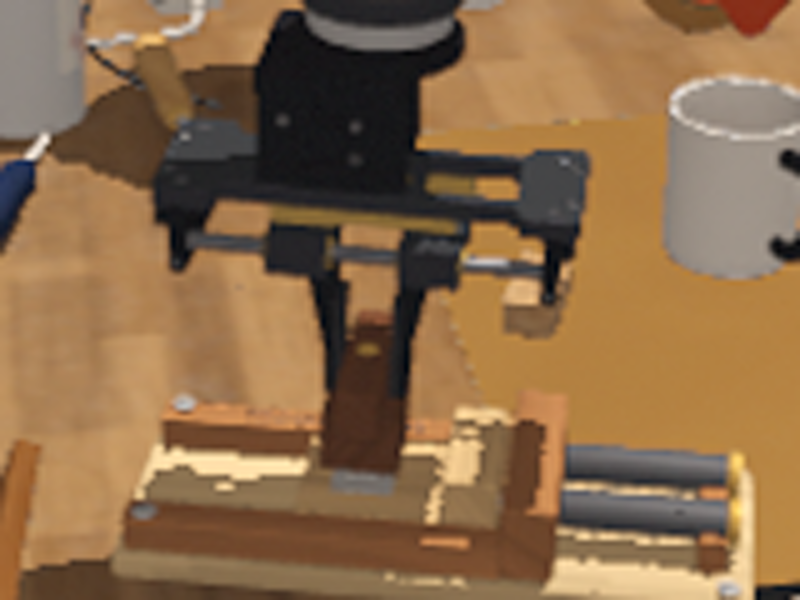

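```bash
python3 -m pendant '{"xyz":[[0,0,-0.005],[0,0,-0.005],[0,0,0]],"turn":[0,0,0]}';python3 -m pendant '{"xyz":[[0,0,-0.003],[0,0,0]],"turn":[0,0]}'
```

```text
time_s: 11.15
tool_pos: [0.6198, 0.0646, 0.0712]
tool_rot: [-91.0, 88.8, 162.4]
force: [-0.7, -0.3, -0.3]
grip_width: 0.0215
time_s: 11.4
tool_pos: [0.6203, 0.0646, 0.0686]
tool_rot: [-92.3, 88.8, 161.1]
force: [-0.5, -0.9, -0.1]
grip_width: 0.0218
```

```bash
python3 -m pendant '{"xyz":[[0,0,-0.003],[0,0,-0.003],[0,0,0]],"turn":[0,0,0]}'; python3 -c "
from h import *
save('side','s11.png',(190,120,350,240),5)
o=readout.get_obs();save('wrist','w11.png')
for n in ['slide_index','mark']:
    print(n,[(round(d['score'],2),c2w('wrist',d['at'],o).round(4)) for d in pinpoint('wrist',n)][:2])
"
```

```text
time_s: 11.78
tool_pos: [0.6207, 0.0646, 0.0692]
tool_rot: [-99.6, 88.8, 153.8]
force: [-0.0, -0.1, -1.1]
grip_width: 0.0219
slide_index [(0.7, array([0.6729, 0.0922, 0.0342]))]
mark [(0.82, array([0.6366, 0.1051, 0.0321])), (0.3, array([ 0.6626,  0.0489, -0.0044]))]
```

View pics/s11.png

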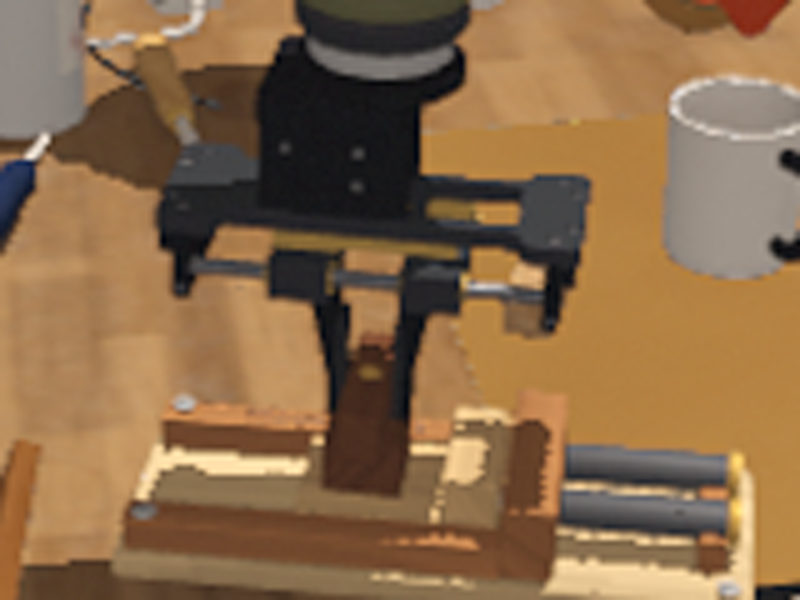

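View pics/w11.png

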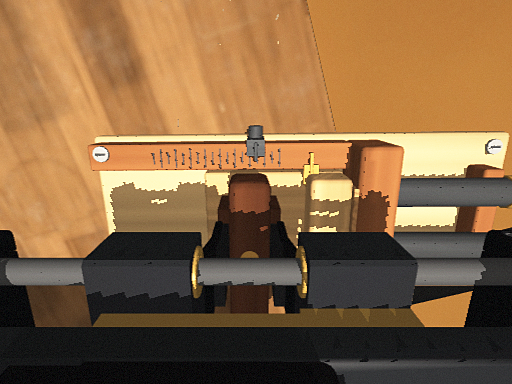

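```bash
python3 -m pendant '{"xyz":[[-0.0072,0.0021,-0.001],[-0.0096,0.0028,-0.001],[-0.0096,0.0028,-0.001],[-0.0048,0.0014,-0.001],[0,0,-0.001]],"turn":[0,0,0,0,0]}'; python3 -c "
from h import *
o=readout.get_obs();save('wrist','w12.png');print(o['tool_pos'],o['force'])
for n in ['slide_index','mark']:
    print(n,[(round(d['score'],2),c2w('wrist',d['at'],o).round(4)) for d in pinpoint('wrist',n)][:2])
save('wrist','w12z.png',(190,110,340,200),5)
"
```

```text
time_s: 12.6
tool_pos: [0.6042, 0.0692, 0.0682]
tool_rot: [116.0, 89.0, 9.3]
force: [6.4, -1.6, 0.8]
grip_width: 0.0216
[0.60419258 0.06916876 0.06819081] [ 6.4273194  -1.57659038  0.7682238 ]
slide_index [(0.78, array([0.6581, 0.0955, 0.032 ]))]
mark [(0.96, array([0.6369, 0.1024, 0.0308]))]
```

View pics/w12z.png

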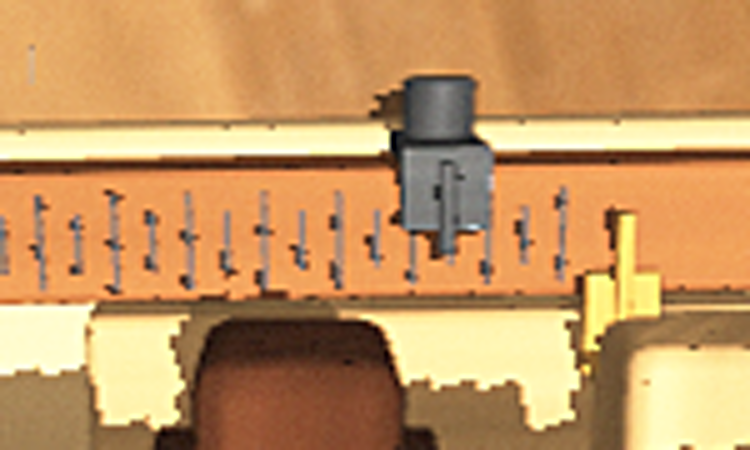

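```bash
python3 -m pendant '{"xyz":[[-0.0096,0.0028,-0.001],[-0.0096,0.0028,-0.001],[-0.0096,0.0028,-0.001],[-0.0048,0.0014,-0.001],[0,0,-0.001]],"turn":[0,0,0,0,0]}'; python3 -c "
from h import *
o=readout.get_obs();save('wrist','w13.png');print(o['tool_pos'],o['force'])
for n in ['slide_index','mark']:
    print(n,[(round(d['score'],2),c2w('wrist',d['at'],o).round(4)) for d in pinpoint('wrist',n)][:2])
save('wrist','w13z.png',(190,110,340,200),5)
"
```

```text
time_s: 13.42
tool_pos: [0.5891, 0.0733, 0.0687]
tool_rot: [103.5, 86.4, -3.3]
force: [7.8, -2.4, -2.0]
grip_width: 0.0217
[0.58913809 0.07329292 0.06871021] [ 7.81433873 -2.38129037 -1.98516474]
slide_index [(0.9, array([0.6474, 0.1029, 0.0344]))]
mark [(0.88, array([0.635 , 0.1054, 0.0322]))]
```

View pics/w13z.png

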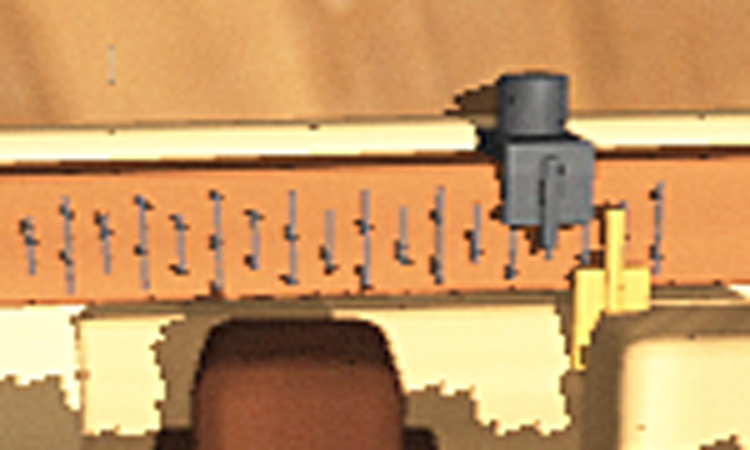

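```bash
python3 -m pendant '{"xyz":[[-0.0072,0.0021,-0.001],[-0.0072,0.0021,-0.001],[-0.0043,0.0013,-0.001],[-0.001,0,0]],"turn":[0,0,0,0]}'; python3 -c "
from h import *
o=readout.get_obs();save('wrist','w14.png');print(o['tool_pos'],o['force'])
M=R.from_euler('xyz',o['tool_rot'],degrees=True).as_matrix();print(M.round(3))
for n in ['slide_index','mark']:
    print(n,[(round(d['score'],2),c2w('wrist',d['at'],o).round(4)) for d in pinpoint('wrist',n)][:2])
save('wrist','w14z.png',(190,110,340,200),5)
"
```

```text
time_s: 14.12
tool_pos: [0.5848, 0.0741, 0.0699]
tool_rot: [101.9, 84.3, -5.1]
force: [8.8, -2.5, -3.8]
grip_width: 0.0218
[0.58481291 0.07411499 0.06987391] [ 8.80172502 -2.48654533 -3.75212536]
[[ 0.099  0.951 -0.292]
 [-0.009 -0.292 -0.956]
 [-0.995  0.098 -0.021]]
slide_index [(0.71, array([0.6444, 0.1005, 0.032 ]))]
mark [(0.77, array([0.6383, 0.1047, 0.0307]))]
```

View pics/w14z.png

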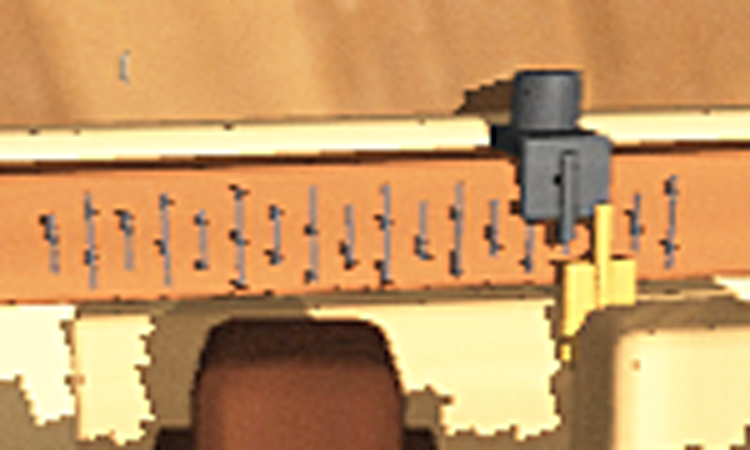

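```bash
python3 -m pendant '{"xyz":[[-0.009,0.0026,-0.005],[-0.009,0.0026,-0.005]],"turn":[0,0]}'; python3 -c "
from h import *
o=readout.get_obs();save('wrist','w15.png');print(o['tool_pos'],o['force'])
M=R.from_euler('xyz',o['tool_rot'],degrees=True).as_matrix();print(M.round(3))
save('side','s15.png',(190,120,350,240),5)
o=readout.get_obs();save('wrist','w15z.png',(190,110,340,200),5);print(o['tool_pos'],o['force'],o['time_s'])
"
```

```text
time_s: 14.58
tool_pos: [0.5819, 0.0752, 0.0691]
tool_rot: [102.3, 82.4, -4.9]
force: [8.0, -5.8, 15.0]
grip_width: 0.0217
[0.58191046 0.07517591 0.06908228] [ 7.97362905 -5.75663611 14.96126858]
[[ 0.132  0.947 -0.294]
 [-0.011 -0.295 -0.956]
 [-0.991  0.129 -0.028]]
[0.58145673 0.07520819 0.06922811] [ 7.8832368  -5.02801457 13.0325093 ] 14.675
```

View pics/w15z.png

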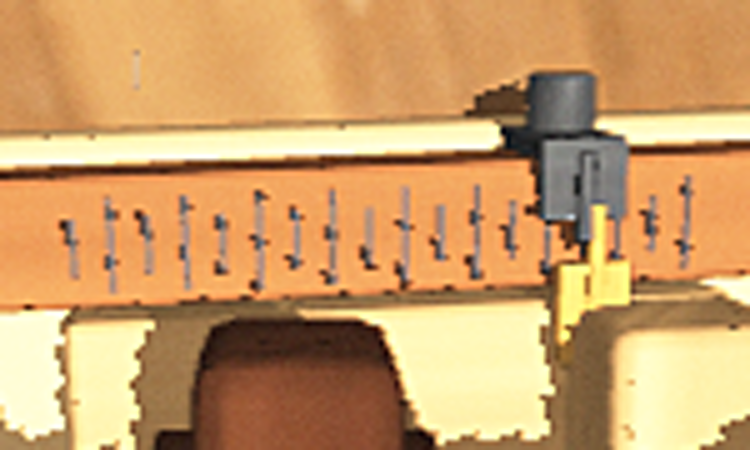

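View pics/s15.png

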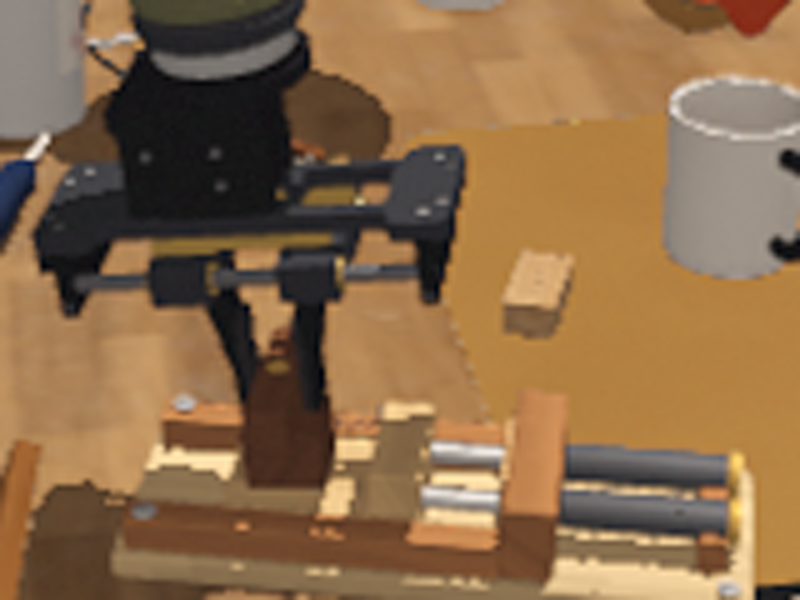

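```bash
python3 -m pendant '{"xyz":[[-0.008,0.0024,-0.004]],"turn":[0]}'; python3 -c "
from h import *
for k in range(4):
    o=readout.get_obs();save('wrist','w16%d.png'%k,(190,110,340,200),5);print(o['tool_pos'],o['force'],o['tool_rot'],o['time_s'])
for n in ['slide_index','mark']:
    print(n,[(round(d['score'],2),c2w('wrist',d['at'],o).round(4)) for d in pinpoint('wrist',n)][:2])
save('side','s16.png')
for n in ['handle_foot','shaft_foot','slide_index','mark']:
    print(n,[(round(d['score'],2),c2w('side',d['at'],o).round(4)) for d in pinpoint('side',n)][:2])
"
```

```text
time_s: 14.85
tool_pos: [0.5805, 0.0754, 0.0696]
tool_rot: [102.5, 81.6, -4.7]
force: [10.1, -4.6, 6.2]
grip_width: 0.022
[0.58047974 0.07538166 0.06957124] [10.11894612 -4.62895776  6.20713556] [102.54265504  81.58863914  -4.73712615] 14.85
[0.58001892 0.07554384 0.06956131] [ 8.35690353 -5.88309872  9.81755385] [102.64451684  81.5803816   -4.62832673] 14.9
[0.58002064 0.07551855 0.06958432] [ 8.24817646 -4.88959335  9.66723488] [102.62518165  81.60879008  -4.63563397] 14.95
[0.58006656 0.07551787 0.06957349] [ 8.53699039 -5.17571659  9.40256232] [102.59675446  81.62187913  -4.65931406] 15.0
slide_index [(0.7, array([0.6389, 0.101 , 0.0374]))]
mark [(0.89, array([0.6353, 0.1055, 0.0308])), (0.4, array([0.6361, 0.1039, 0.0328]))]
handle_foot [(0.75, array([0.582 , 0.0734, 0.0355])), (0.49, array([0.7441, 0.2606, 0.0034]))]
shaft_foot [(0.9, array([0.5848, 0.0787, 0.0297])), (0.49, array([0.5779, 0.0713, 0.0811]))]
slide_index [(0.61, array([0.6397, 0.1054, 0.0365]))]
mark []
```

View pics/w163.png

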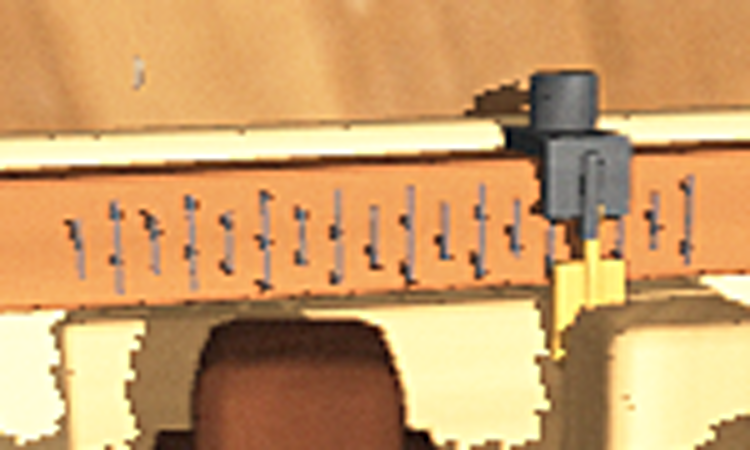

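```bash
python3 -c "
from h import *
o=readout.get_obs();print(o['tool_pos'],o['force'],o['time_s'],o['grip_width'])
save('side','s17.png',(190,120,350,240),5)
save('wrist','w17.png',(190,110,340,200),5)
o=readout.get_obs();print(o['tool_pos'],o['force'],o['time_s'])
"
```

```text
[0.58021722 0.07549845 0.06956187] [ 8.27408498 -4.7713758   9.24011735] 15.4 0.021778379450568708
[0.58022908 0.07546462 0.06956434] [ 7.85129787 -4.22345865  9.73284714] 15.5
```

View pics/s17.png

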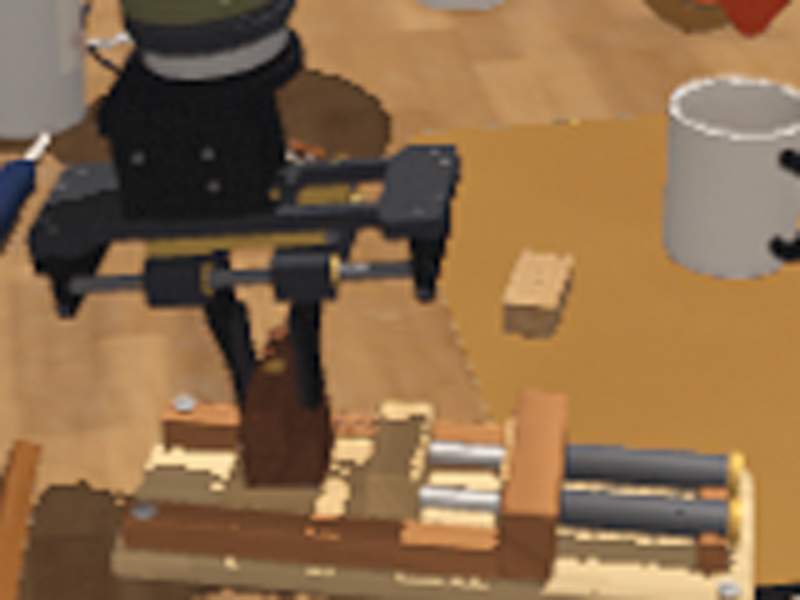

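View pics/w17.png

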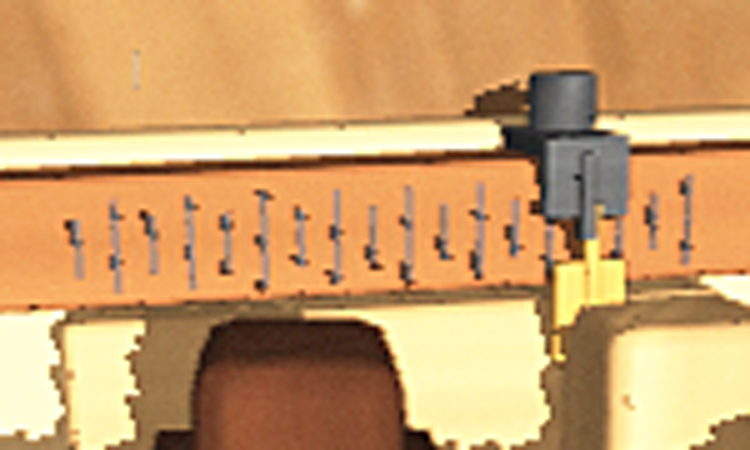

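```bash
python3 -c "
from h import *
print(sign_off())"
```

```text
the job is handed in; nothing more can be done
None
```

I fitted the T-handle fully home on the shaft, pulled the slide out to the mark and handed the job in at about 15.5 s, still gripping the handle. No verdict is reported.

**Index and mark:** In the last wrist picture the brass tongue and the pointer tip line up within about 3 zoomed pixels, roughly 0.5 mm. The trained network instead put the tongue about 4.7 mm short of the mark, right at the 5 mm limit. I went with the picture, because the network's points are only good to about 4 mm each.

**Holding:** The arm stayed still to about 0.2 mm over the last 0.5 s and carried about 9 N sideways. The grip was set to 45 N, with the fingers 21.8 mm apart on the 22 mm bar.

**Handle on the shaft:** In the side picture the hub looks down on its plate. The network's raw points for the handle foot and shaft foot were about 8 mm apart. Nearly the same offset showed up before insertion, so I took it as network bias; the tool position puts the handle foot about 2 mm above the shaft foot.

**Gripper tilt:** The gripper tilted about 8° while pulling, because the moves can't correct tilt. The handle looked close to upright.

**Other things on the bench:** I saw no sign of any bystander moving, but I didn't measure their positions again at the end.

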